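# Pack the red lino-printing kit into the caddy

### The arm

A 6-joint arm with a two-finger parallel gripper is mounted at the origin on the work surface. World frame = base frame: x ahead of the robot, y to its left, z up, the work surface at z = 0. Lengths are in m, angles in rad, forces in N, time in s.
With the tool pointing down it reaches from about 0.25 to 0.775 m from the base axis. Payload 8.9 kg.
Tool frame: the origin (TCP) lies at the very end of the fingers, on their centre line; the grasp point (between the pads) lies 19 mm behind it; z points along the fingers, y is the line along which they close (so a half turn about z gives the same grasp; the last joint's range is limited). The gripper opens to 85 mm and grips with 20 to 120 N. Pads are 22 mm wide; open, the fingers measure 114 mm over their backs; the gripper's body (76 mm by 85 mm) begins 54 mm behind the grasp point. The pads swing forward as they close: fully open they stand 13 mm farther back than shut.
Start: joints at [-1.394, 0.291, -0.153, 1.127, 0, 1.431], TCP at [0.163, -0.499, 0.231] pointing down, gripper open.
Joint ranges: [-2.52, 2.52], [-0.91, 1.74], [-1.3, 1.37], [-1.96, 2.02], [-1.52, 1.47], [-3.14, 3.14]. Speed limits (rad/s): [2.22, 2.22, 2.79, 3.14, 3.14, 3.14].

### API

Orientations are given as [roll, pitch, yaw] about the fixed x, y, z axes, in that order (R = Rz(yaw) Ry(pitch) Rx(roll)).
In Python, from workcell import manip gives the robot as it stands. The module is installed in compiled form; this text tells all that it offers.
- The arm moves only by the tool carry_out, never from a script. Its argument "rows" is text: rows parted by semicolons, each of 6 numbers parted by spaces: the shift along the tool's x, y, z normalised to -1 to 1, where 1 is 2 cm, then the turn, a rotation vector about the tool's x, y, z normalised to -1 to 1, where 1 is 8 degrees. In form: tx ty tz wx wy wz; .... A call has 1 to 12 rows; each row shifts and turns the commanded pose from where the row before left it, along the tool's axes as they then stand; what a row does not reach is not made up. A row lasts 1/10 s, in which the tool goes at most 50 mm and 8.59 degrees, less where a joint would pass 70% of its speed; a pose out of reach is approached as far as the arm can. A call with a number of a shift or a turn outside -1 to 1 is refused whole. A call with a gripper value outside its range is refused whole. "hand" is the closure, from 0 (fully open) to 1 (shut), set as the call begins (left out, the last holds). The fingers move at their own pace and stop on an object; the grip force is fixed at half the most. Time passes only in rows, so rows that do not move let the fingers close. It gives the time, the measured TCP pose, the force, the opening and the grip force at its end, in the units of the state.
- manip.get_obs(): the state, without advancing time (a new reading comes with each control period).
- manip.grab_frame(name): name is "scene" or "top" or "wrist"; returns the picture (384x512x3 uint8, red, green, blue); there is no depth.
- manip.camera_params(name): a dict with "fx", "fy", "cx", "cy" (pixels), "extrinsics" (4x4, takes a point from camera to world coordinates); the wrist camera has in their place "hand_eye" (4x4, takes a point from camera to tool coordinates, whose origin is the TCP and whose axes are the flange's). Camera axes: x right, y down, z forward; pixel columns grow to the right and rows downward; lengths in m; the calibration is good to about 2 mm. The wrist camera is an equidistant fisheye: a pixel r from the principal point sees the ray r / f radians off the axis. A picture is of the moment at which its call begins: read the wrist's pose just before it. camera_params takes no time and is no camera call.
- manip.finish_job(): hands the job in; it is judged then, once.
The state is a dict: "clock": time; "q": joint angles; "dq": joint speeds; "joint_torque": joint torques, N m; "tcp_pos": TCP position; "ee_rot": TCP orientation; "force": force on the tool from outside, world axes, zero at the start; "ft_torque": the same for the moment, N m; "gripper_width": finger opening in m; "finger_force": force on a finger pad.
Only numpy, scipy, OpenCV 4.12 (cv2) and the standard library are available. Lean on these libraries where they do the work, as an engineer would, in place of code of your own. Each camera call takes 0.05 s, during which the arm holds its last target. There are 200 camera calls.

### The job

Pack the class's red kit away in the wooden caddy: lay the red-handled cutter flat in the green tray and the red-handled roller flat in the yellow tray, and stand the red-lidded ink jar in the white tray beside the black-lidded jar, first sliding that jar gently along so that there is room; both jars end upright on the white tray's floor. Set things down rather than dropping them. The blue-handled and blue-lidded things are a student's own: leave them where they lie.

Things in the scene. Friction and masses are not known exactly. Their poses are not given: they have to be found in the camera images.
- red_cutter: Loose lino cutter, red handle, lying flat along its x axis, 124 mm long, 50 g. Handle: bar 78 x 22 wide x 20 mm high, x -62 to +16 mm; then steel shank and gouge to x = +62. Origin: mid-length, at the underside; x to the blade. Balances about x = -15 mm. To be packed in the green tray.
- red_roller: Loose ink roller, red handle, lying flat along x, 126 mm long, 110 g. Handle: bar 22 wide and high, x -63 to +11 mm, centre line 16 mm above the surface; steel fork 56 mm wide from x = +20; dark rubber roll 32 mm across, 50 wide, at x = +47. Origin: mid-length, at surface level; x to the roll. Balances about x = -6. To be packed in the yellow tray.
- red_jar: Loose upright ink jar, 58 mm across, 62 mm tall, straight sides, 140 g: white body, red lid (top 18 mm). Origin: centre of underside, z up. To be packed in the white tray.
- cutter_tray: Fixed open green tray in the birch caddy (268 x 170 mm, rim 24 mm over the table). Outside 80 (x) x 150 (y) x 20 mm, walls and floor 3 mm: inside 74 x 144 mm, rim 17 mm above its floor. The 3 trays stand side by side 84 mm apart along x and swap places. Origin: centre of underside, 6 mm above the table. For the red cutter, which fits along y.
- roller_tray: Fixed open yellow tray in the birch caddy (268 x 170 mm, rim 24 mm over the table). Outside 80 (x) x 150 (y) x 20 mm, walls and floor 3 mm: inside 74 x 144 mm, rim 17 mm above its floor. The 3 trays stand side by side 84 mm apart along x and swap places. Origin: centre of underside, 6 mm above the table. For the red roller, which fits along y.
- ink_tray: Fixed open white tray in the birch caddy (268 x 170 mm, rim 24 mm over the table). Outside 80 (x) x 150 (y) x 20 mm, walls and floor 3 mm: inside 74 x 144 mm, rim 17 mm above its floor. The 3 trays stand side by side 84 mm apart along x and swap places. Origin: centre of underside, 6 mm above the table. Holds the black-lidded jar; two jars fit along y.
- black_jar: Loose upright ink jar, 58 mm across, 62 mm tall, straight sides, 140 g: white body, black lid (top 18 mm). Origin: centre of underside, z up. Stands on the white tray's floor near the middle; slides along y when dragged or pushed. Must stay upright in the tray.
- blue_cutter: Loose lino cutter, blue handle, lying flat along its x axis, 124 mm long, 50 g. Handle: bar 78 x 22 wide x 20 mm high, x -62 to +16 mm; then steel shank and gouge to x = +62. Origin: mid-length, at the underside; x to the blade. Balances about x = -15 mm. Not part of the kit: leave it.
- blue_roller: Loose ink roller, blue handle, lying flat along x, 126 mm long, 110 g. Handle: bar 22 wide and high, x -63 to +11 mm, centre line 16 mm above the surface; steel fork 56 mm wide from x = +20; dark rubber roll 32 mm across, 50 wide, at x = +47. Origin: mid-length, at surface level; x to the roll. Balances about x = -6. Not part of the kit: leave it.
- blue_jar: Loose upright ink jar, 58 mm across, 62 mm tall, straight sides, 140 g: white body, blue lid (top 18 mm). Origin: centre of underside, z up. Not part of the kit: leave it.
Mind the look-alikes: they are no part of the job. Leave any turquoise look-alike of the black_jar alone.

How it is judged:
By the outcome, as a careful person would: the job done as asked, in the order asked, and still so for the second after the job is handed in, with the robot touching nothing.
It also fails if it takes over 96 s, if anything falls off the work surface, if the arm or the gripper's body presses on something with over 40 N, if the wrist force passes 120 N, or if a joint passes its speed limit or range.

## Working session

There is one attempt and no reset: what is moved stays moved. The work goes in short steps, Python scripts to look and compute and a tool call to move; the robot and the scene stay as the last step left them, time stands still between calls to the robot, and variables do not carry over. Pictures are saved under pics/ and viewed, at most 14 in all, crops included, and the job is handed in when it is done.

Besides the shell and the picture viewer there is one more tool, called as name(argument=value, ...) on one line, values as JSON. carry_out: Moves the arm, as the interface text tells. Scaled input: -1 to 1 covers 2 cm each way for a shift and 8 degrees each way for a turn. Its arguments: {"type":"object","properties":{"rows":{"type":"string"},"hand":{"type":"number"}},"required":["rows"]}

```bash
mkdir -p pics; python3 - <<'E'
from workcell import manip
import cv2,numpy as np
np.set_printoptions(precision=4,suppress=True)
for n in ("top","scene","wrist"):
    cv2.imwrite(f"pics/{n}0.png",manip.grab_frame(n)[:,:,::-1]); print(n,manip.camera_params(n))
o=manip.get_obs();print(o)
E
```

```text
top {'fx': 387.58569764436237, 'fy': 387.58569764436237, 'cx': 246.76364068281882, 'cy': 187.03696013506274, 'extrinsics': array([[ 0.0135, -0.9987,  0.0482,  0.4575],
       [-0.9998, -0.0141, -0.0117, -0.    ],
       [ 0.0124, -0.048 , -0.9988,  1.0734],
       [ 0.    ,  0.    ,  0.    ,  1.    ]])}
scene {'fx': 433.15802095759267, 'fy': 433.15802095759267, 'cx': 248.86116612831958, 'cy': 190.62668422204428, 'extrinsics': array([[-0.4376,  0.5551, -0.7073,  1.2491],
       [ 0.899 ,  0.2833, -0.3339,  0.3413],
       [ 0.015 , -0.782 , -0.623 ,  0.681 ],
       [ 0.    ,  0.    ,  0.    ,  1.    ]])}
wrist {'fx': 297.3186396354542, 'fy': 297.3186396354542, 'cx': 254.64353290475867, 'cy': 186.35901682088974, 'hand_eye': array([[-0.0004, -0.9482, -0.3176,  0.0816],
       [ 1.    , -0.0005,  0.0002, -0.0004],
       [-0.0003, -0.3176,  0.9482, -0.1419],
       [ 0.    ,  0.    ,  0.    ,  1.    ]])}
{'clock': 0.15, 'q': array([-1.3943,  0.2912, -0.1539,  1.1267, -0.    ,  1.4315]), 'dq': array([ 0.0004, -0.0021,  0.0027,  0.001 ,  0.    , -0.0001]), 'joint_torque': array([  0.0011, -53.7368,  33.1521,   0.0115,  -0.0003,   0.    ]), 'tcp_pos': array([ 0.163 , -0.4987,  0.2309]), 'ee_rot': array([-3.1406, -0.0001,  0.3158]), 'force': array([0.1139, 0.2027, 0.6371]), 'ft_torque': array([-0.0381, -0.0667, -0.0225]), 'finger_force': 0.0, 'gripper_width': 0.0854022594281285}
```

View pics/top0.png

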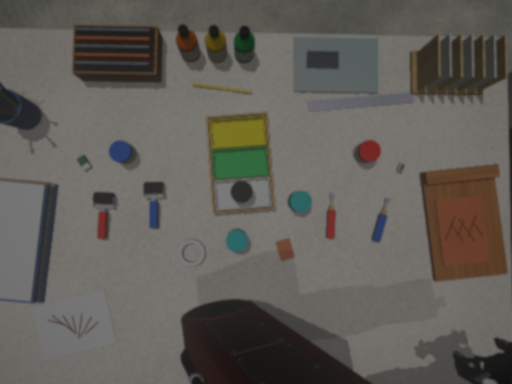

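View pics/scene0.png

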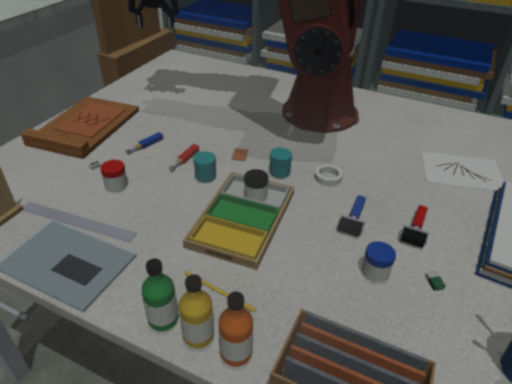

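Top view: caddy around (240,163), with yellow, green and white trays from far to near and the black jar at (242,191). The red cutter is at (331,216), red roller at (103,215), red jar at (369,151). Both turquoise jars are near the caddy. Next I'll measure these.

```bash
cat > h.py <<'E'
from workcell import manip
import cv2,numpy as np
from scipy.spatial.transform import Rotation as Ro
np.set_printoptions(precision=4,suppress=True)
def ray(name,uv,obs=None):
    p=manip.camera_params(name); u=np.atleast_2d(np.asarray(uv,float))
    a=(u-[p['cx'],p['cy']])/[p['fx'],p['fy']]
    if name=='wrist':
        r=np.linalg.norm(a,axis=1,keepdims=True)+1e-12
        d=np.hstack([a/r*np.sin(r),np.cos(r)])
        T=np.eye(4);T[:3,:3]=Ro.from_euler('xyz',obs['ee_rot']).as_matrix();T[:3,3]=obs['tcp_pos'];T=T@p['hand_eye']
    else:
        d=np.hstack([a,np.ones((len(a),1))]);T=p['extrinsics']
    return T[:3,3],d@T[:3,:3].T
def plane(name,uv,z,obs=None):
    o,d=ray(name,uv,obs); return (o+d*((z-o[2])/d[:,2])[:,None])[:,:2]
H={'red':[(0,6),(172,180)],'blue':[(108,125)],'green':[(52,75)],'yellow':[(24,32)],'teal':[(82,98)]}
def blobs(im,c,smin=110,vmin=40,amin=60):
    h=cv2.cvtColor(im,cv2.COLOR_RGB2HSV); m=np.zeros(im.shape[:2],np.uint8)
    for a,b in H[c]: m|=cv2.inRange(h,(a,smin,vmin),(b,255,255))
    cs,_=cv2.findContours(m,cv2.RETR_EXTERNAL,cv2.CHAIN_APPROX_NONE)
    return sorted([k[:,0,:] for k in cs if cv2.contourArea(k)>amin],key=lambda k:-cv2.contourArea(k))
def rect(xy):
    # centre, long side, short side, direction(deg) of the long side, in mm/deg
    (c,(w,h),a)=cv2.minAreaRect((xy*1000).astype(np.float32))
    if w<h: w,h,a=h,w,a+90
    return np.array(c)/1000,w,h,(a+90)%180-90
E
python3 - <<'E'
from h import *
im=cv2.imread('pics/top0.png')[:,:,::-1].copy()
for c,z in (('red',.02),('green',.012),('yellow',.012),('teal',.062)):
    for k in blobs(im,c): print(c,k.mean(0).round(),*rect(plane('top',k,z)))
E
```

```text
red [369. 151.] [ 0.6135 -0.3465] 57.0430793762207 56.07405471801758 -44.6268424987793
red [102. 225.] [0.4018 0.3773] 67.78028106689453 20.566909790039062 -1.4097213745117188
red [331. 224.] [ 0.4125 -0.2411] 73.23445892333984 19.06560516357422 0.15111860632896423
green [240. 163.] [0.5752 0.0072] 144.72555541992188 73.9176025390625 -84.76399230957031
green [244.  42.] [0.9131 0.0013] 50.547977447509766 50.25757598876953 85.7895736694336
yellow [237. 132.] [0.6617 0.0155] 154.94520568847656 84.99576568603516 -84.73083734512329
teal [300. 201.] [ 0.4705 -0.1515] 52.41239929199219 49.61140441894531 -89.23744809627533
teal [237. 241.] [0.3658 0.0129] 51.61459732055664 49.29509353637695 0.7773886919021606
```

```bash
python3 - <<'E'
import cv2
im=cv2.imread('pics/top0.png')[90:260,60:410]
cv2.imwrite('pics/top0c.png',cv2.resize(im,None,fx=2.28,fy=2.28,interpolation=cv2.INTER_CUBIC))
E
```

```text
(no output)
```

View pics/top0c.png

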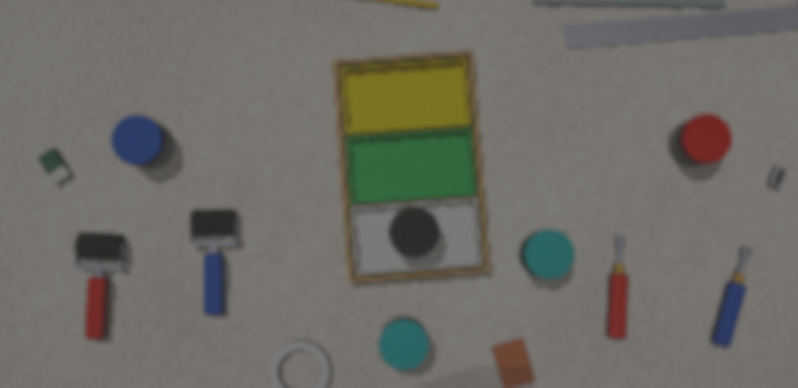

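View pics/wrist0.png

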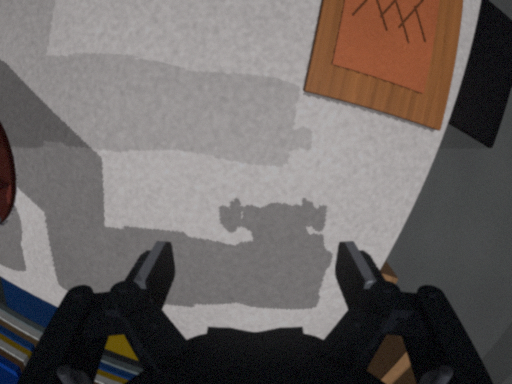

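carry_out(rows="0 0 0 0 0 0.754;0 0 0 0 0 0.754;0 0 0 0 0 0.754;1 -1 0.3 0 0 0;1 -1 0.3 0 0 0;1 -1 0.3 0 0 0;1 -1 0.3 0 0 0;1 -1 0.3 0 0 0;1 -1 0.3 0 0 0;1 -1 0.3 0 0 0;1 -1 0.3 0 0 0;1 -1 0.3 0 0 0", hand=0.4)

```text
clock: 1.35
tcp_pos: [0.3437, -0.318, 0.1769]
ee_rot: [-3.141, 0.0, -0.0]
force: [0.2, -0.7, -0.0]
gripper_width: 0.0513
finger_force: 0.0
```

carry_out(rows="1 -1 0.4 0 0 0;1 -1 0.4 0 0 0;1 -1 0.3 0 0 0;0.85 -0.9 0.2 0 0 0;0 0 0 0 0 0;0 0 0 0 0 0")

```text
clock: 1.95
tcp_pos: [0.42, -0.2407, 0.1511]
ee_rot: [-3.141, 0.001, 0.001]
force: [-0.3, 0.0, -0.6]
gripper_width: 0.0509
finger_force: 0.0
```

```bash
cat > look.py <<'E'
from h import *
import sys
n,col,z=sys.argv[1],sys.argv[2],float(sys.argv[3])
o=manip.get_obs(); im=manip.grab_frame('wrist'); cv2.imwrite(f'pics/{n}.png',im[:,:,::-1])
print(o['clock'],o['tcp_pos'],np.degrees(o['ee_rot']),o['gripper_width'])
for k in blobs(im,col)[:3]:
    # skip blobs touching the border
    print(col,k.min(0),k.max(0),*rect(plane('wrist',k,z,o)))
E
python3 look.py w1 red 0.02
```

```text
1.95 [ 0.42   -0.2407  0.1511] [-179.9917    0.035     0.0744] 0.05093568188689068
red [246 144] [270 219] [ 0.4135 -0.2434] 76.75931549072266 20.547624588012695 -2.4808883666992188
red [349   0] [392   8] [ 0.5925 -0.3514] 45.8237419128418 8.673140525817871 -80.62508010864258
red [122 359] [146 376] [ 0.1039 -0.0448] 57.04140853881836 31.341081619262695 -40.22624969482422
```

View pics/w1.png

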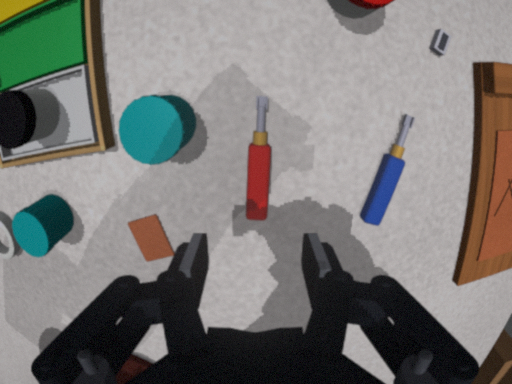

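carry_out(rows="0.05 0.15 0.6 0 0 0.32;0 0 1 0 0 0;0 0 1 0 0 0;0 0 1 0 0 0;0 0 1 0 0 0;0 0 1 0 0 0;0 0 1 0 0 0;0 0 0.5 0 0 0;0 0 0.25 0 0 0;0 0 0 0 0 0;0 0 0 0 0 0")

```text
clock: 3.1
tcp_pos: [0.4214, -0.2446, 0.005]
ee_rot: [3.141, -0.001, -0.045]
force: [0.2, 0.1, -0.7]
gripper_width: 0.0515
finger_force: 0.0
```

carry_out(rows="0 0 0 0 0 0;0 0 0 0 0 0;0 0 0 0 0 0;0 0 0 0 0 0;0 0 0 0 0 0;0 0 0 0 0 0", hand=1)

```text
clock: 3.7
tcp_pos: [0.4215, -0.2444, 0.0051]
ee_rot: [3.141, -0.001, -0.045]
force: [-2.0, 1.3, 7.8]
gripper_width: 0.0205
finger_force: 59.3
```

carry_out(rows="0 0 -0.3 0 0 0;0 0 -0.7 0 0 0;0 0 -1 0 0 -0.6;0 0 -1 0 0 -1;0 0 -1 0 0 -1;0 0 -1 0 0 -1;0 0 0 0 0 -1;0 0 0 0 0 -1;0 0 0 0 0 -1;0 0 0 0 0 -1;0 0 0 0 0 -1;0 0 0 0 0 -1")

```text
clock: 4.9
tcp_pos: [0.4211, -0.244, 0.1048]
ee_rot: [3.141, 0.0, 1.302]
force: [0.9, 0.2, -0.8]
gripper_width: 0.021
finger_force: 58.7
```

carry_out(rows="0 0 0 0 0 -1;0 0 0 0 0 -1;0 0 0 0 0 -0.7;0 0 0 0 0 0")

```text
clock: 5.3
tcp_pos: [0.4211, -0.244, 0.1047]
ee_rot: [3.141, 0.0, 1.674]
force: [0.2, -0.2, -0.7]
gripper_width: 0.0205
finger_force: 58.7
```

```bash
cat > go.py <<'E'
# work out the shift in tool units to a world target: x y z [yaw deg]
from h import *
import sys
t=np.array([float(v) for v in sys.argv[1:4]]); o=manip.get_obs(); R=Ro.from_euler('xyz',o['ee_rot'])
print(o['clock'],o['tcp_pos'],np.degrees(o['ee_rot']),'units',R.inv().apply(t-o['tcp_pos'])/.02)
if len(sys.argv)>4: print('wz',-(float(sys.argv[4])-np.degrees(o['ee_rot'][2])+180)%360/8 if 0 else -(((float(sys.argv[4])-np.degrees(o['ee_rot'][2])+180)%360)-180)/8)
E
python3 go.py 0.5766 -0.0077 0.1 95.24
```

```text
5.3 [ 0.4211 -0.244   0.1047] [179.9879   0.0108  95.9214] units [10.9503  8.9527  0.2344]
wz 0.08517769081420568
```

carry_out(rows="0.5 0.4 0 0 0 0.08;1 0.81 0 0 0 0;1 0.81 0 0 0 0;1 0.81 0 0 0 0;1 0.81 0 0 0 0;1 0.82 0 0 0 0;1 0.82 0 0 0 0;1 0.82 0 0 0 0;1 0.82 0 0 0 0;1 0.82 0 0 0 0;1 0.82 0 0 0 0;0.45 0.4 0 0 0 0")

```text
clock: 6.5
tcp_pos: [0.5804, -0.0079, 0.1045]
ee_rot: [3.141, -0.0, 1.66]
force: [1.1, -0.1, -0.2]
gripper_width: 0.0203
finger_force: 58.8
```

```bash
python3 go.py 0.5766 -0.0077 0.0145 95.24; python3 look.py w2 green 0.012
```

```text
6.5 [ 0.5804 -0.0079  0.1045] [179.9692  -0.0148  95.1265] units [ 0.0277 -0.1927  4.4999]
wz -0.014181950816436029
6.5 [ 0.5804 -0.0079  0.1045] [179.9692  -0.0148  95.1265] 0.020258689541594214
green [196  80] [304 249] [0.5753 0.0084] 147.6738739013672 84.92413330078125 -84.90677547454834
green [495 182] [511 221] [0.8593 0.0021] 47.60139465332031 22.919893264770508 -88.61330556869507
```

View pics/w2.png

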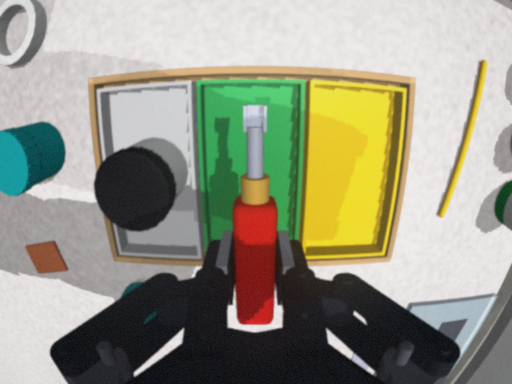

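The cutter is held straight over the green tray, with the tray at columns 196–304. I'm lowering it.

carry_out(rows="0.05 -0.2 0.7 0 0 0;0 0 1 0 0 0;0 0 1 0 0 0;0 0 0.8 0 0 0;0 0 0.5 0 0 0;0 0 0.25 0 0 0;0 0 0.15 0 0 0;0 0 0.1 0 0 0;0 0 0 0 0 0;0 0 0 0 0 0")

```text
clock: 7.55
tcp_pos: [0.5758, -0.009, 0.0148]
ee_rot: [3.141, 0.0, 1.661]
force: [0.2, 0.9, 0.1]
gripper_width: 0.0203
finger_force: 58.8
```

carry_out(rows="0 0 0 0 0 0;0 0 0 0 0 0;0 0 0 0 0 0;0 0 0 0 0 0", hand=0.6)

```text
clock: 7.95
tcp_pos: [0.5758, -0.009, 0.0145]
ee_rot: [3.141, 0.0, 1.662]
force: [0.3, 0.4, 1.0]
gripper_width: 0.034
finger_force: 0.0
```

carry_out(rows="0 0 -0.3 0 0 0;0 0 -1 0 0 0;0 0 -1 0 0 0;0 0 -1 0 0 0;0 0 -1 0 0 0;0 0 -1 0 0 0;0 0 0 0 0 0")

```text
clock: 8.65
tcp_pos: [0.5771, -0.0092, 0.1233]
ee_rot: [3.137, 0.001, 1.662]
force: [0.4, 0.1, -0.0]
gripper_width: 0.0344
finger_force: 0.0
```

```bash
python3 look.py w3 red 0.029; python3 go.py 0.41 0.375 0.15 180
```

```text
8.65 [ 0.5771 -0.0092  0.1233] [179.7558   0.0582  95.2004] 0.03435581083024145
red [241 154] [264 237] [ 0.576  -0.0167] 75.89552307128906 19.735916137695312 -84.24825286865234
8.7 [ 0.5763 -0.0091  0.1216] [179.862    0.0333  95.1989] units [19.8791 -6.5388 -1.4449]
wz -10.600133294783127
```

carry_out(rows="0 0 -0.3 0 0 -0.96;0 0 -0.3 0 0 -0.96;0 0 -0.3 0 0 -0.96;0 0 -0.3 0 0 -0.97;0 0 -0.3 0 0 -0.97;0 0 0 0 0 -0.97;0 0 0 0 0 -0.97;0 0 0 0 0 -0.97;0 0 0 0 0 -0.97;0 0 0 0 0 -0.97;0 0 0 0 0 -0.96;0 0 0 0 0 0", hand=0.4)

```text
clock: 9.9
tcp_pos: [0.5748, -0.0089, 0.1493]
ee_rot: [3.141, -0.002, -3.135]
force: [-0.8, -0.2, 0.3]
gripper_width: 0.0513
finger_force: 0.0
```

carry_out(rows="0.2 0.5 0 0 0 0;0.4 1 0 0 0 0;0.4 1 0 0 0 0;0.4 1 0 0 0 0;0.4 1 0 0 0 0;0.4 1 0 0 0 0;0.4 1 0 0 0 0;0.4 1 0 0 0 0;0.4 1 0 0 0 0;0.4 1 0 0 0 0;0.4 1 0 0 0 0;0.4 1 0 0 0 0")

```text
clock: 11.1
tcp_pos: [0.4813, 0.2218, 0.15]
ee_rot: [-3.142, -0.001, -3.141]
force: [-0.4, -0.5, 0.8]
gripper_width: 0.0516
finger_force: 0.0
```

carry_out(rows="0.4 1 0 0 0 0;0.4 1 0 0 0 0;0.4 1 0 0 0 0;0.4 1 0 0 0 0;0.4 1 0 0 0 0;0.4 1 0 0 0 0;0.5 1 0 0 0 0;0.4 0.8 0 0 0 0;0 0 0 0 0 0;0 0 0 0 0 0")

```text
clock: 12.1
tcp_pos: [0.4151, 0.3764, 0.15]
ee_rot: [-3.141, -0.0, -3.138]
force: [0.0, -1.1, 0.6]
gripper_width: 0.0515
finger_force: 0.0
```

```bash
python3 look.py w4 red 0.027
```

```text
12.1 [0.4151 0.3764 0.15  ] [-179.9684   -0.0283 -179.8171] 0.05152334427428291
red [244 124] [266 200] [0.3996 0.3769] 72.47518920898438 20.18027114868164 -0.43547821044921875
red [  0 269] [ 18 285] [0.5683 0.0045] 64.58493041992188 28.46710205078125 -84.56354522705078
```

View pics/w4.png

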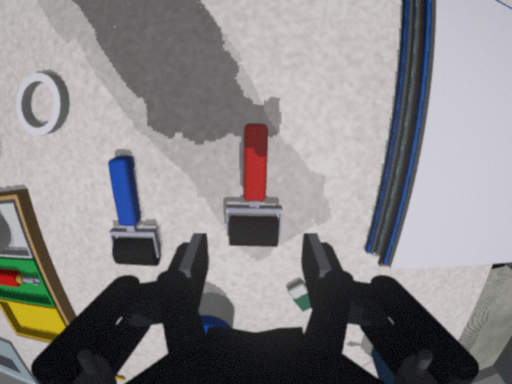

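carry_out(rows="0.08 0.03 0.6 0 0 0.03;0 0 1 0 0 0;0 0 1 0 0 0;0 0 1 0 0 0;0 0 1 0 0 0;0 0 1 0 0 0;0 0 0.8 0 0 0;0 0 0.5 0 0 0;0 0 0.3 0 0 0;0 0 0 0 0 0;0 0 0 0 0 0")

```text
clock: 13.25
tcp_pos: [0.4146, 0.377, 0.0067]
ee_rot: [3.141, 0.001, 3.141]
force: [0.6, 0.3, -0.1]
gripper_width: 0.0511
finger_force: 0.0
```

carry_out(rows="0 0 0 0 0 0;0 0 0 0 0 0;0 0 0 0 0 0;0 0 0 0 0 0;0 0 0 0 0 0;0 0 0 0 0 0", hand=1)

```text
clock: 13.85
tcp_pos: [0.4148, 0.3774, 0.0072]
ee_rot: [3.141, 0.001, 3.142]
force: [-1.0, -0.5, 5.7]
gripper_width: 0.0205
finger_force: 58.9
```

carry_out(rows="0 0 -0.3 0 0 0;0 0 -0.7 0 0 0;0 0 -1 0 0 0;0 0 -1 0 0 0;0 0 -1 0 0 1;0 0 -1 0 0 1;0 0 -1 0 0 1;0 0 0 0 0 1;0 0 0 0 0 1;0 0 0 0 0 1;0 0 0 0 0 1;0 0 0 0 0 1")

```text
clock: 15.05
tcp_pos: [0.4142, 0.3768, 0.1267]
ee_rot: [-3.142, 0.0, 2.019]
force: [0.2, -0.5, -1.1]
gripper_width: 0.0207
finger_force: 58.6
```

carry_out(rows="0 0 0 0 0 1;0 0 0 0 0 1;0 0 0 0 0 0.6;0 0 0 0 0 0")

```text
clock: 15.45
tcp_pos: [0.4142, 0.3769, 0.1266]
ee_rot: [-3.142, -0.0, 1.66]
force: [-0.4, -0.5, -1.0]
gripper_width: 0.0207
finger_force: 58.6
```

```bash
python3 go.py 0.658 0.028 0.12 95.2
```

```text
15.45 [0.4142 0.3769 0.1266] [-180.       -0.0001   95.1341] units [-18.4654  10.5817   0.329 ]
wz -0.008242690092540528
```

carry_out(rows="-0.5 0.3 0 0 0 0;-1 0.57 0 0 0 0;-1 0.57 0 0 0 0;-1 0.57 0 0 0 0;-1 0.57 0 0 0 0;-1 0.57 0 0 0 0;-1 0.57 0 0 0 0;-1 0.57 0 0 0 0;-1 0.57 0 0 0 0;-1 0.57 0 0 0 0;-1 0.57 0 0 0 0;-1 0.57 0 0 0 0")

```text
clock: 16.65
tcp_pos: [0.5666, 0.1581, 0.1264]
ee_rot: [3.142, 0.0, 1.664]
force: [0.2, 1.1, -2.1]
gripper_width: 0.0209
finger_force: 58.6
```

carry_out(rows="-1 0.58 0 0 0 0;-1 0.58 0 0 0 0;-1 0.58 0 0 0 0;-1 0.58 0 0 0 0;-1 0.58 0 0 0 0;-1 0.58 0 0 0 0;-1 0.5 0 0 0 0;0 0 0 0 0 0;0 0 0 0 0 0")

```text
clock: 17.55
tcp_pos: [0.6577, 0.0266, 0.1261]
ee_rot: [-3.141, -0.0, 1.662]
force: [0.6, 0.3, -1.2]
gripper_width: 0.021
finger_force: 58.8
```

```bash
python3 go.py 0.658 0.0264 0.0165 95.2; python3 look.py w5 yellow 0.012
```

```text
17.55 [0.6577 0.0266 0.1261] [-179.9613   -0.01     95.2183] units [-0.0147  0.018   5.4776]
wz 0.0022875549935363892
17.55 [0.6577 0.0266 0.1261] [-179.9613   -0.01     95.2183] 0.020955157771330005
yellow [206 126] [285 230] [0.6398 0.0225] 94.22985076904297 72.054931640625 81.99766540527344
yellow [488 146] [511 209] [0.9482 0.0527] 83.8440933227539 44.251258850097656 -65.72320938110352
yellow [363  77] [411 234] [0.782  0.0619] 161.10302734375 4.273114204406738 83.26702880859375
```

View pics/w5.png

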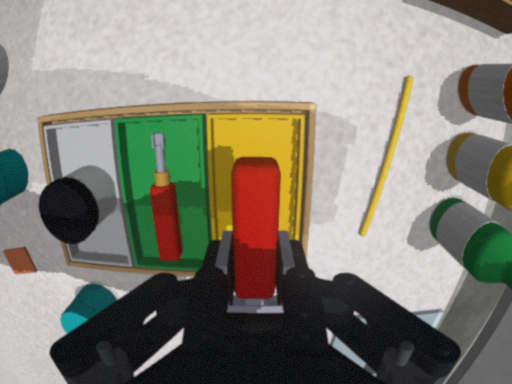

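The roller is aligned over the yellow tray, with its handle at about (256,225), and the cutter lies straight in the green tray. I'm lowering the roller.

carry_out(rows="0 0 0.6 0 0 0;0 0 1 0 0 0;0 0 1 0 0 0;0 0 1 0 0 0;0 0 0.8 0 0 0;0 0 0.5 0 0 0;0 0 0.25 0 0 0;0 0 0.15 0 0 0;0 0 0.12 0 0 0;0 0 0 0 0 0;0 0 0 0 0 0")

```text
clock: 18.7
tcp_pos: [0.6583, 0.0275, 0.0185]
ee_rot: [3.141, 0.0, 1.662]
force: [-0.0, -0.2, -0.2]
gripper_width: 0.0209
finger_force: 58.8
```

carry_out(rows="0 0 0 0 0 0;0 0 0 0 0 0;0 0 0 0 0 0;0 0 0 0 0 0", hand=0.6)

```text
clock: 19.1
tcp_pos: [0.6581, 0.0275, 0.0181]
ee_rot: [3.141, 0.0, 1.661]
force: [0.2, -0.0, -0.3]
gripper_width: 0.0342
finger_force: 0.0
```

carry_out(rows="0 0 -0.3 0 0 0;0 0 -1 0 0 0;0 0 -1 0 0 0;0 0 -1 0 0 0;0 0 -1 0 0 0;0 0 -1 0 0 0;0 0 -1 0 0 0;0 0 0 0 0 0;0 0 0 0 0 0")

```text
clock: 20.0
tcp_pos: [0.6582, 0.0276, 0.1442]
ee_rot: [3.141, 0.0, 1.662]
force: [-0.2, -0.1, 0.5]
gripper_width: 0.0339
finger_force: 0.0
```

```bash
cat > jar.py <<'E'
# circle of a dark lid top (z given) in a view: black blobs of jar size
from h import *
import sys
cam,z=sys.argv[1],float(sys.argv[2]); o=manip.get_obs(); im=manip.grab_frame(cam); cv2.imwrite(f'pics/{sys.argv[3]}.png',im[:,:,::-1])
m=cv2.inRange(cv2.cvtColor(im,cv2.COLOR_RGB2HSV),(0,0,0),(180,255,55))
for k in cv2.findContours(m,cv2.RETR_EXTERNAL,cv2.CHAIN_APPROX_NONE)[0]:
    if cv2.contourArea(k)<150: continue
    xy=plane(cam,k[:,0,:],z,o); c,r=cv2.minEnclosingCircle((xy*1000).astype(np.float32))
    if r<45: print('px',k[:,0,:].mean(0),'c',np.array(c),'r',r)
E
python3 jar.py top .071 t1; python3 look.py w6 red 0.036; python3 go.py 0.4916 0 0.15
```

```text
20.05 [0.6576 0.0276 0.1435] [-179.971    -0.0052   95.1987] 0.03434571721136602
red [245 127] [268 207] [0.6574 0.0425] 72.4121322631836 19.6031494140625 -85.35404872894287
red [156 179] [184 252] [ 0.5811 -0.012 ] 76.08149719238281 22.170616149902344 -84.54958534240723
20.1 [0.6574 0.0276 0.143 ] [-179.9244   -0.0127   95.1946] units [-0.6228 -8.3797 -0.3381]
```

carry_out(rows="0 -0.5 0 0 0 0;-0.25 -1 0 0 0 0;-0.25 -1 0 0 0 0;-0.25 -1 0 0 0 0;-0.25 -1 0 0 0 0;-0.25 -1 0 0 0 0;-0.25 -1 0 0 0 0;-0.25 -1 0 0 0 0;-0.25 -0.9 0 0 0 0;0 0 0 0 0 0;0 0 0 0 0 0", hand=0)

```text
clock: 21.2
tcp_pos: [0.4944, -0.0275, 0.1436]
ee_rot: [-3.141, -0.0, 1.661]
force: [0.2, -0.0, 0.1]
gripper_width: 0.0855
finger_force: 0.0
```

```bash
python3 jar.py wrist .071 w7; python3 look.py w7b green 0.012
```

```text
px [414.4126 200.0979] c [633.2941 -21.1045] r 27.45451545715332
px [259.0467 159.0654] c [494.4166   3.3295] r 28.771337509155273
21.25 [ 0.4948 -0.0274  0.1437] [179.9854  -0.005   95.1909] 0.08521844768827323
green [299  70] [389 227] [0.5789 0.0041] 157.2909698486328 86.34721374511719 -84.94759130477905
```

View pics/w7.png

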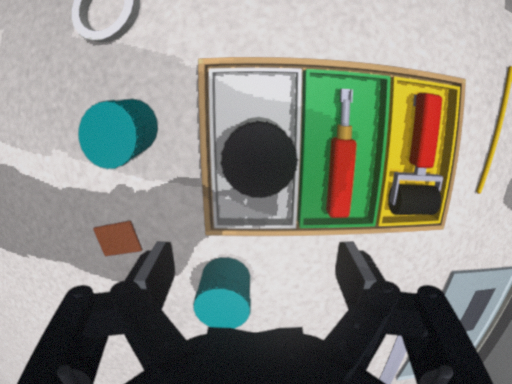

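Black jar found at (0.494, 0.003), pixel (259,159). The cutter and roller are lying properly. Now gripping the black jar to drag it.

```bash
python3 go.py 0.4944 0.0033 0.042 95.2
```

```text
21.3 [ 0.495  -0.0273  0.1437] [179.9812  -0.0026  95.2047] units [1.5284 0.1075 5.0866]
wz 0.0005909452503516377
```

carry_out(rows="0.75 0.05 0 0 0 0;0.78 0.05 0 0 0 0;0 0 0.6 0 0 0;0 0 1 0 0 0;0 0 1 0 0 0;0 0 1 0 0 0;0 0 0.8 0 0 0;0 0 0.5 0 0 0;0 0 0.2 0 0 0;0 0 0 0 0 0;0 0 0 0 0 0")

```text
clock: 22.4
tcp_pos: [0.4941, 0.0032, 0.0424]
ee_rot: [3.141, 0.0, 1.662]
force: [0.2, 1.1, -0.1]
gripper_width: 0.0854
finger_force: 0.0
```

carry_out(rows="0 0 0 0 0 0;0 0 0 0 0 0;0 0 0 0 0 0;0 0 0 0 0 0;0 0 0 0 0 0;0 0 0 0 0 0", hand=0.5)

```text
clock: 23.0
tcp_pos: [0.494, 0.0031, 0.0429]
ee_rot: [3.14, 0.0, 1.662]
force: [-3.0, 0.2, 9.0]
gripper_width: 0.0564
finger_force: 62.5
```

```bash
python3 go.py 0.488 0.0397 0.042 95.2
```

```text
23.0 [0.494  0.0031 0.0429] [179.918    0.0179  95.2001] units [ 1.8494 -0.1342  0.0437]
wz 1.4599634770462444e-05
```

carry_out(rows="0.1 0 0 0 0 0;0.2 -0.02 0 0 0 0;0.2 -0.02 0 0 0 0;0.2 -0.02 0 0 0 0;0.2 -0.02 0 0 0 0;0.2 -0.02 0 0 0 0;0.2 -0.02 0 0 0 0;0.2 -0.01 0 0 0 0;0.2 0 0 0 0 0;0.12 0 0 0 0 0;0 0 0 0 0 0;0 0 0 0 0 0")

```text
clock: 24.2
tcp_pos: [0.4887, 0.0385, 0.0429]
ee_rot: [3.139, 0.002, 1.661]
force: [0.5, -5.4, 10.2]
gripper_width: 0.0566
finger_force: 65.3
```

carry_out(rows="0 0 0 0 0 0;0 0 0 0 0 0;0 0 0 0 0 0;0 0 0 0 0 0", hand=0)

```text
clock: 24.6
tcp_pos: [0.4873, 0.0394, 0.0417]
ee_rot: [-3.141, -0.0, 1.662]
force: [-0.3, -0.8, 0.4]
gripper_width: 0.0855
finger_force: 0.0
```

carry_out(rows="0 0 0 0 0 0;0 0 -0.3 0 0 0;0 0 -0.8 0 0 0;0 0 -1 0 0 0;0 0 -1 0 0 0;0 0 -1 0 0 0;0 0 -1 0 0 0;0 0 -0.6 0 0 0;0 0 0 0 0 0")

```text
clock: 25.5
tcp_pos: [0.4888, 0.0391, 0.1578]
ee_rot: [3.138, 0.001, 1.662]
force: [0.6, 0.2, -0.6]
gripper_width: 0.0855
finger_force: 0.0
```

```bash
python3 jar.py wrist .071 w8;  python3 go.py 0.60 -0.33 0.155 95.2; python3 - <<'E'
from h import *
im=cv2.imread('pics/top0.png')[:,:,::-1].copy()
k=blobs(im,'red')[0]; print(cv2.minEnclosingCircle((plane('top',k,.06)*1000).astype(np.float32)))
E
```

```text
px [396.8846 248.8923] c [634.1462 -10.6225] r 27.125709533691406
px [254.     189.8351] c [487.4442  40.3067] r 29.394094467163086
25.55 [0.4881 0.0392 0.1566] [179.9031   0.0119  95.2004] units [-18.8902   3.8984   0.0916]
wz 5.0588237442639183e-05
((607.5475463867188, -333.32281494140625), 28.696134567260742)
```

carry_out(rows="-0.66 0.1 0 0 0 0;-1 0.2 0 0 0 0;-1 0.2 0 0 0 0;-1 0.2 0 0 0 0;-1 0.2 0 0 0 0;-1 0.2 0 0 0 0;-1 0.2 0 0 0 0;-1 0.2 0 0 0 0;-1 0.2 0 0 0 0;-1 0.2 0 0 0 0;-1 0.2 0 0 0 0;-1 0.2 0 0 0 0")

```text
clock: 26.75
tcp_pos: [0.5543, -0.1905, 0.1551]
ee_rot: [-3.141, -0.0, 1.661]
force: [0.2, -0.3, -0.3]
gripper_width: 0.0852
finger_force: 0.0
```

carry_out(rows="-1 0.25 0 0 0 0;-1 0.25 0 0 0 0;-1 0.25 0 0 0 0;-1 0.25 0 0 0 0;-1 0.25 0 0 0 0;-1 0.25 0 0 0 0;-1 0.2 0 0 0 0;-1 0.2 0 0 0 0;0 0 0 0 0 0;0 0 0 0 0 0")

```text
clock: 27.75
tcp_pos: [0.6062, -0.3453, 0.1548]
ee_rot: [-3.14, -0.001, 1.661]
force: [-0.0, 1.4, -0.4]
gripper_width: 0.0855
finger_force: 0.0
```

```bash
python3 look.py w9 red 0.062; python3 go.py 0.6075 -0.333 0.033 95.2
```

```text
27.75 [ 0.6062 -0.3453  0.1548] [-179.9352   -0.0649   95.1488] 0.08545955927102765
red [224 143] [292 210] [ 0.6076 -0.334 ] 57.41069412231445 56.93338394165039 52.859840393066406
27.8 [ 0.6063 -0.3447  0.1551] [-179.9411   -0.0596   95.1837] units [0.5704 0.1207 6.1055]
wz -0.002033493059201419
```

View pics/w9.png

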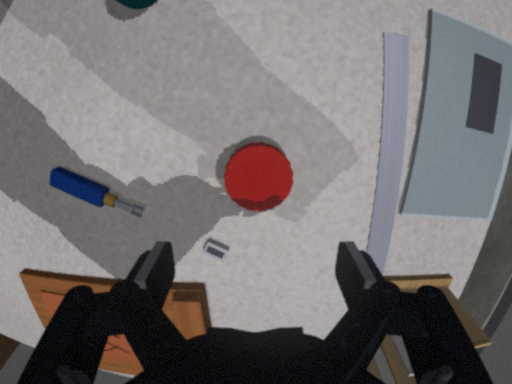

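The red lid is at pixel (258,177), so the jar is at (0.608, -0.334). I'm grasping it.

carry_out(rows="0.52 0.12 0.6 0 0 0;0 0 1 0 0 0;0 0 1 0 0 0;0 0 1 0 0 0;0 0 1 0 0 0;0 0 0.8 0 0 0;0 0 0.5 0 0 0;0 0 0.2 0 0 0;0 0 0 0 0 0;0 0 0 0 0 0")

```text
clock: 28.8
tcp_pos: [0.6087, -0.3344, 0.0348]
ee_rot: [3.141, 0.001, 1.662]
force: [0.7, -0.7, 0.1]
gripper_width: 0.0853
finger_force: 0.0
```

carry_out(rows="0 0 0 0 0 0;0 0 0 0 0 0;0 0 0 0 0 0;0 0 0 0 0 0;0 0 0 0 0 0;0 0 0 0 0 0", hand=0.5)

```text
clock: 29.4
tcp_pos: [0.6088, -0.3347, 0.035]
ee_rot: [3.14, 0.001, 1.661]
force: [0.0, 0.9, 5.9]
gripper_width: 0.0564
finger_force: 64.1
```

carry_out(rows="0 0 -0.3 0 0 0;0 0 -0.7 0 0 0;0 0 -1 0 0 0;0 0 -1 0 0 0;0 0 -1 0 0 0;0 0 -1 0 0 0;0 0 -1 0 0 0;0 0 0 0 0 0")

```text
clock: 30.2
tcp_pos: [0.6099, -0.3352, 0.1579]
ee_rot: [3.137, 0.004, 1.662]
force: [0.7, -0.5, -1.0]
gripper_width: 0.0564
finger_force: 63.9
```

```bash
python3 go.py 0.4949 -0.0360 0.155 95.2
```

```text
30.2 [ 0.6099 -0.3352  0.1579] [179.7472   0.2102  95.1999] units [15.4224 -4.3699  0.0714]
wz -1.8192900967051173e-05
```

carry_out(rows="0.42 -0.15 0 0 0 0;1 -0.28 0 0 0 0;1 -0.28 0 0 0 0;1 -0.28 0 0 0 0;1 -0.28 0 0 0 0;1 -0.28 0 0 0 0;1 -0.28 0 0 0 0;1 -0.28 0 0 0 0;1 -0.28 0 0 0 0;1 -0.28 0 0 0 0;1 -0.28 0 0 0 0;1 -0.28 0 0 0 0")

```text
clock: 31.4
tcp_pos: [0.5215, -0.111, 0.1526]
ee_rot: [-3.139, -0.001, 1.662]
force: [-0.1, -0.4, -1.5]
gripper_width: 0.056
finger_force: 64.0
```

carry_out(rows="1 -0.28 0 0 0 0;1 -0.28 0 0 0 0;1 -0.28 0 0 0 0;1 -0.28 0 0 0 0;0 0 0 0 0 0;0 0 0 0 0 0")

```text
clock: 32.0
tcp_pos: [0.4927, -0.0344, 0.1532]
ee_rot: [-3.14, -0.0, 1.663]
force: [0.2, -0.1, -1.5]
gripper_width: 0.0565
finger_force: 64.0
```

```bash
python3 jar.py wrist .071 w10; python3 go.py 0.4949 -0.0360 0.0442 95.2
```

```text
px [413.4091 191.1667] c [634.3829 -23.5512] r 26.677270889282227
px [256.1017 114.1186] c [488.4835  36.3096] r 27.316896438598633
32.05 [ 0.4932 -0.0349  0.1534] [-179.9568   -0.0023   95.2201] units [-0.0631  0.0824  5.4576]
wz 0.002512962296336241
```

View pics/w10.png

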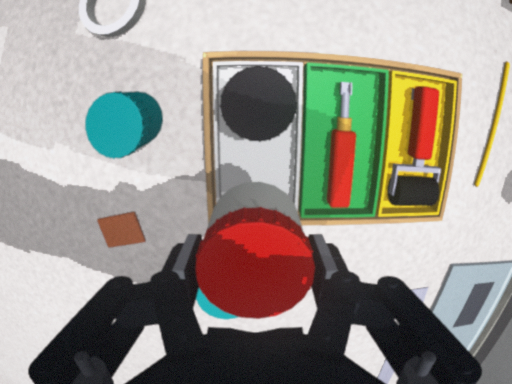

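The black jar is at pixel (258,103), at the far end of the white tray, and there is clear room under the held red jar. I'm lowering it.

carry_out(rows="-0.06 0.08 0.6 0 0 0;0 0 1 0 0 0;0 0 1 0 0 0;0 0 1 0 0 0;0 0 0.7 0 0 0;0 0 0.4 0 0 0;0 0 0.3 0 0 0;0 0 0.2 0 0 0;0 0 0.1 0 0 0;0 0 0.05 0 0 0;0 0 0 0 0 0;0 0 0 0 0 0")

```text
clock: 33.25
tcp_pos: [0.4957, -0.036, 0.0472]
ee_rot: [3.141, 0.0, 1.662]
force: [0.1, -0.4, -1.6]
gripper_width: 0.0566
finger_force: 64.0
```

carry_out(rows="0 0 0.05 0 0 0;0 0 0.05 0 0 0;0 0 0.05 0 0 0;0 0 0 0 0 0;0 0 0 0 0 0")

```text
clock: 33.75
tcp_pos: [0.4955, -0.036, 0.044]
ee_rot: [3.141, 0.0, 1.662]
force: [-1.6, 1.0, 1.2]
gripper_width: 0.0561
finger_force: 64.4
```

carry_out(rows="0 0 0 0 0 0;0 0 0 0 0 0;0 0 0 0 0 0;0 0 0 0 0 0;0 0 0 0 0 0", hand=0)

```text
clock: 34.25
tcp_pos: [0.4955, -0.036, 0.0439]
ee_rot: [3.142, 0.0, 1.661]
force: [0.5, 0.3, 0.2]
gripper_width: 0.0856
finger_force: 0.0
```

carry_out(rows="0 0 -0.3 0 0 0;0 0 -0.8 0 0 0;0 0 -1 0 0 0;0 0 -1 0 0 0;0 0 -1 0 0 0;0 0 -1 0 0 0;-0.5 0 -1 0 0 0;-0.5 0 -0.5 0 0 0;0 0 0 0 0 0")

```text
clock: 35.15
tcp_pos: [0.4983, -0.0572, 0.1772]
ee_rot: [3.139, 0.001, 1.66]
force: [0.4, -0.1, -1.1]
gripper_width: 0.0853
finger_force: 0.0
```

```bash
python3 jar.py wrist .071 w11; python3 look.py w11b red 0.071; python3 - <<'E'
from h import *
cv2.imwrite('pics/s2.png',cv2.resize(manip.grab_frame('scene')[100:300,100:460,::-1],None,fx=2.2,fy=2.2))
E
```

```text
px [402.4586 163.2857] c [636.7355 -25.5032] r 26.838157653808594
px [255.9363  69.4462] c [487.9603  37.4135] r 27.976526260375977
35.2 [ 0.4975 -0.0565  0.1761] [179.9525   0.0147  95.1321] 0.08523012118701168
red [221 129] [287 195] [ 0.4951 -0.0366] 57.50471496582031 57.27933883666992 -39.651084899902344
red [322 105] [345 178] [ 0.5616 -0.0115] 64.17127227783203 18.777164459228516 -84.9765796661377
red [399  65] [424 132] [0.6312 0.0381] 61.93355178833008 23.88543128967285 -84.97776412963867
```

View pics/w11.png

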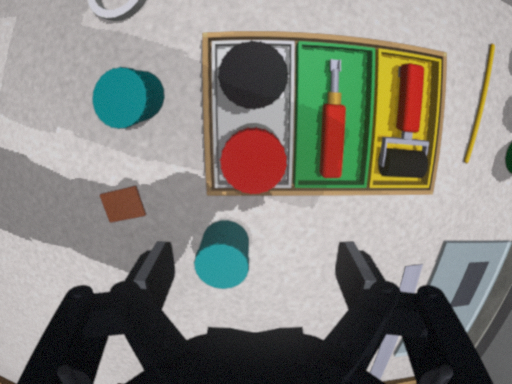

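View pics/s2.png

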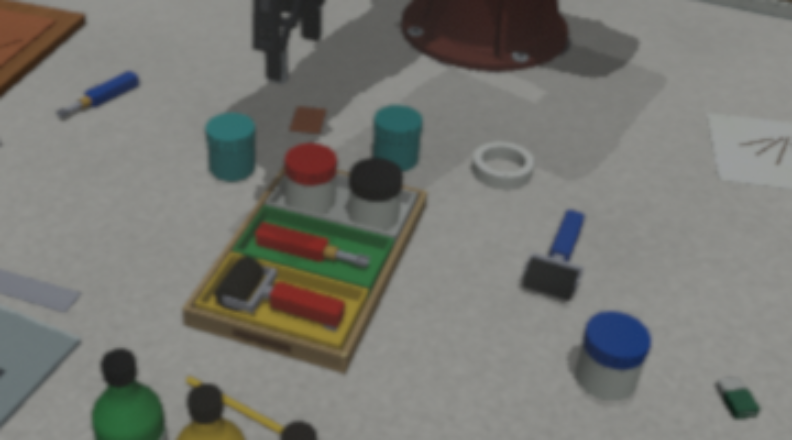

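Both pictures show the job complete. The red jar at (253,160) and black jar at (253,74) stand upright in the white tray, the cutter and roller lie flat in theirs, and the gripper is clear.

```bash
python3 -c "
from workcell import manip
print(manip.finish_job())"
```

```text
the job is handed in; nothing more can be done
None
```

The red kit is packed and the job handed in after about 35 s: cutter flat in the green tray, roller flat in the yellow tray, and both jars upright in the white tray, with the student's blue things and the turquoise jars left alone; the roller was released about 1–2 mm above the tray floor.

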